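# Tare the kitchen scale for a cup

### The arm

A 6-joint arm with a two-finger parallel gripper is mounted at the origin on a cart in front of the work surface, level with it; the furniture and walls round the work are solid. World frame = base frame: x ahead of the robot, y to its left, z up, the work surface at z = 0. Lengths are in m, angles in rad, forces in N, time in s.
With the tool pointing down it reaches from about 0.25 to 0.775 m from the base axis. Payload 4 kg.
Tool frame: the origin (TCP) lies midway between the tips of the shut fingers; the grasp point (between the pads) lies 19 mm behind it (grip_point_offset is the distance from the TCP to the grasp point, in m); z points along the fingers, y is the line along which they close (so a half turn about z gives the same grasp; the last joint's range is limited). The gripper opens to 94 mm and grips with 3 to 60 N. Pads are 16 mm wide; open, the fingers measure 119 mm over their backs; the gripper's body (75 mm by 177 mm) begins 78 mm behind the grasp point.
Start: joints at [-1.256, 0.087, 1.371, -0, 1.684, -0.103], TCP at [0.223, -0.503, 0.206] pointing down, gripper open.
Joint ranges: [-3.1, 3.1], [-0.76, 2.03], [0.27, 2.55], [-1.08, 4.22], [0.17, 2.65], [-2.57, 2.57]. Speed limits (rad/s): [2.79, 2.79, 3.14, 3.14, 3.14, 3.14].

### API

Orientations are given as [roll, pitch, yaw] about the fixed x, y, z axes, in that order (R = Rz(yaw) Ry(pitch) Rx(roll)).
In Python, from bench import * gives the robot as it stands.
- The arm moves only by the tool carry_out, never from a script. Its argument "commands" is a list of rows, each a list of 6 numbers: the shift along the tool's x, y, z in m, then the turn, a rotation vector about the tool's x, y, z in rad. In form: [[tx, ty, tz, rx, ry, rz], ...]. A call has exactly 5 rows; each row is the pose to reach, as a shift and turn from the pose commanded when the call began, along the tool's axes at that moment; what a row does not reach only later rows make up. A row lasts 1/10 s, in which the tool goes at most 50 mm and 8.59 degrees, less where a joint would pass 70% of its speed; a pose out of reach is approached as far as the arm can. A call with a gripper value outside its range is refused whole. "jaw" is the opening, from 0 (shut) to 1 (fully open), set as the call begins (left out, the last holds). The fingers move at their own pace and stop on an object; the grip force is fixed at half the most. Time passes only in rows, so rows that repeat a pose let the fingers close, or fill a call up. It gives the time, the measured TCP pose, the force, the opening and the grip force at its end, in the units of the state.
- get_obs(): the state, without advancing time (a new reading comes with each control period).
- snapshot(name): name is "scene" or "top" or "wrist"; returns a dict with "img" (400x640x3 uint8, red, green, blue), "range_z" (400x640 float32, m along the optical axis (not along the pixel's ray), 0 where there is no reading), "fx", "fy", "cx", "cy" (pixels), "R" (3x3) and "t" (3): a world point X has camera coordinates R X + t. Camera axes: x right, y down, z forward; pixel columns grow to the right and rows downward; lengths in m; the calibration is good to about 2 mm. A picture is of the moment at which its call begins.
- close_job(): hands the job in; it is judged then, once.
The state is a dict: "time": time; "joint_positions": joint angles; "qvel": joint speeds; "joint_torque": joint torques, N m; "tool_pos": TCP position; "ee_rot": TCP orientation; "wrist_force": force on the tool from outside, world axes, zero at the start; "wrist_torque": the same for the moment, N m; "width": finger opening in m; "finger_force": force on a finger pad.
Only numpy, scipy, OpenCV 4.12 (cv2) and the standard library are available. Lean on these libraries where they do the work, as an engineer would, in place of code of your own. Each camera call takes 0.05 s, during which the arm holds its last target. There are 200 camera calls.

### The job

Get the kitchen scale ready to weigh into the small cup: take the garlic off the pan and put it on the plate, then stand the cup upright and gently on the pan and let go of it. With the cup standing there, turn the scale's tare knob until the wedge-shaped zero mark on the dial lines up with the needle, to within half a division. Don't disturb the jars, the salt shaker, the pepper mill or the plate.

Things in the scene. Friction and masses are not known exactly. Their poses are not given: they have to be found in the camera images.
- scale: The white mechanical kitchen scale, fixed to the worktop; body 136 (its x) x 256 (its y) mm, top 40 mm high. Origin under the body's centre on the worktop, z up. The round pan is at its +y end (centre at y = +66 mm), the round dial with the tare knob at its -y end (centre at y = -64 mm). It may be turned up to 0.25 rad.
- scale_pan: The scale's flat round steel pan, 124 mm across, 6 mm thick, no lip. Origin at the centre of its TOP face, z up; 72 mm above the worktop when empty. It sinks on a spring 25 mm per kg (stop at 22 mm).
- knob_grip (a point): On the axis of the tare knob (vertical), 73 mm above the worktop. The knob is a plain ribbed aluminium cylinder, 38 mm across, from 48 to 79 mm above the worktop, in the centre of the dial; it carries the flat dial disc (116 mm across, top 45 mm above the worktop, raised steel rim round it to 46 mm). Turning friction about 0.05 N m; it stays where it is left.
- scale_dial (a joint): Angle of tare knob and dial together, rad, growing clockwise seen from above, range -2.9 to 2.9. At 0 the zero mark points along the scale's -y (away from the pan), at 1.57 along its -x.
- scale_needle (a joint): Angle of the needle, rad, growing clockwise seen from above, 0 (along the scale's -y) with an empty pan; about 6.28 rad per kg on the pan. The needle is driven by the pan only and stands between dial and knob, out of reach of the fingers. The scale reads zero when scale_dial equals scale_needle.
- zero_mark (a point): The zero mark, a bold black wedge at the edge of the dial, point inwards, where the ring of division ticks has its zero; this point is 50 mm from the knob's axis and turns with the dial. The dial has 40 divisions of 25 g (9 degrees, 8 mm at this radius).
- needle_tip (a point): A point on the needle's line, 50 mm from the knob's axis (the slim black needle itself ends at 45 mm).
- cup: The small white cup with a painted sprig (the only loose cup; a bigger mug stands at the back), 52 mm high, about 0.2 kg, mass unknown. Its round body is 62 mm across at the rim, tapering to a 44 mm foot; wall about 4 mm. Origin on its underside, 13 mm from the cup's axis towards the handle; z up. The handle points to its -y, to 44 mm from the origin, 14 mm wide, 16 to 49 mm high.
- cup_axis (a point): On the axis of the cup's round body, at its underside (at y = +13 mm in the cup's frame); axes as the cup's.
- garlic: A bulb of garlic, 60 mm across, 59 mm high with a pointed top, standing on the pan at the start. Origin at the centre of its underside, z up; widest about 25 mm up.
- plate: The white plate, loose, 190 mm across, rim 21 mm high, its flat floor about 130 mm across and 8 mm high. Origin at the centre of its underside, z up. It may be on either side of the scale.
- spice_jar: Bystander: glass spice jar with a green cap, 46 mm across, 106 mm high, loose, about 115 mm beyond the cup (cup's +x). Origin under its centre.
- salt_shaker: Bystander: glass salt shaker, 44 mm across, 90 mm high, loose, beside the cup (cup's +y). Origin under its centre.
- pepper_mill: Bystander: tall wooden pepper mill, 58 mm across, 170 mm high, loose, behind the scale. Origin under its centre.
- jam_jar: Bystander: jar with a black lid, 63 mm across, 94 mm high, loose, behind the plate. Origin under its centre.
There are look-alikes about, which are no part of the job. Leave any brown or purple look-alike of the garlic alone.

How it is judged:
On the way, in this order (a step that is already met when the one before it is completed fails the run):
1. the garlic lies on the plate, let go (horizontal distance between garlic and plate below 0.06 m and z of garlic in the frame of plate between -0.01 and 0.045 m and contact force between the fingers and garlic below 0.1 N and linear speed of garlic below 0.03 m/s), for 0.2 s.
2. the cup stands upright on the pan, let go, and the needle is at rest (horizontal distance between cup_axis and scale_pan below 0.036 m and z of cup_axis in the frame of scale_pan between -0.005 and 0.005 m and angle between cup's own z axis and vertical below 0.1 rad and contact force between the fingers and cup below 0.1 N and contact force between the arm and scale_pan below 0.1 N and linear speed of cup below 0.02 m/s and velocity of joint scale_needle between -0.1 and 0.1 rad/s), for 0.2 s.
3. the dial's zero mark is in line with the needle (all of step 2 and horizontal distance between needle_tip and zero_mark below 0.004 m), for 0.2 s.
At the end, for the whole second after the job is handed in: The garlic is at rest on the plate (within 60 mm of its centre); the cup stands upright (within 0.1 rad) on the pan, its axis within 36 mm of the pan's centre; zero mark and needle agree within half a division (4 mm at 50 mm radius, 0.08 rad) and nothing moves (all of step 1 and all of step 3 and velocity of joint scale_dial between -0.05 and 0.05 rad/s); the robot touches nothing.
It fails at once if a jar, the salt shaker or the pepper mill is pushed more than 25 mm or tipped (distance of any of spice_jar, salt_shaker, pepper_mill, jam_jar from where it was at the start of the episode above 0.025 m or angle between any of spice_jar, salt_shaker, pepper_mill, jam_jar's own z axis and vertical above 0.4 rad).
It fails at once if the plate is pushed more than 30 mm (distance of plate from where it was at the start of the episode above 0.03 m).
It fails at once if the cup is set on the pan hard (over 12 N) (contact force between cup and scale_pan above 12 N).
It fails at once if the cup is tipped (angle between cup's own z axis and vertical above 0.8 rad).
It also fails if it takes over 72 s, if anything falls off the work surface, if the arm or the gripper's body presses on something with over 40 N, if the wrist force passes 120 N, or if a joint passes its speed limit or range.

## Working session

There is one attempt and no reset: what is moved stays moved. The work goes in short steps, Python scripts to look and compute and a tool call to move; the robot and the scene stay as the last step left them, time stands still between calls to the robot, and variables do not carry over. Pictures are saved under pics/ and viewed, at most 10 in all, crops included, and the job is handed in when it is done.

Besides the shell and the picture viewer there is one more tool, called after "Emit:" as name(argument=value, ...), one argument or row to a line, values as JSON. carry_out: Moves the arm, as the interface text tells. Its arguments: {"type":"object","properties":{"commands":{"type":"array","items":{"type":"array","items":{"type":"number"}}},"jaw":{"type":"number"}},"required":["commands"]}

```bash
mkdir -p pics; ls; cat > h.py <<'E'
import numpy as np, cv2
from bench import *
def save(s,name,crop=None,k=1):
    im=s["img"][:,:,::-1]
    if crop: im=im[crop[1]:crop[3],crop[0]:crop[2]]
    if k!=1: im=cv2.resize(im,None,fx=k,fy=k,interpolation=cv2.INTER_CUBIC)
    cv2.imwrite("pics/"+name,im)
def ray(s,u,v,z):
    d=s["R"].T@np.array([(u-s["cx"])/s["fx"],(v-s["cy"])/s["fy"],1]); c=-s["R"].T@s["t"]
    return c+d*(z-c[2])/d[2]
def cloud(s):
    v,u=np.mgrid[:400,:640]; z=s["range_z"]
    P=np.stack([(u-s["cx"])/s["fx"]*z,(v-s["cy"])/s["fy"]*z,z],-1)
    W=(P-s["t"])@s["R"]; W[z==0]=np.nan; return W
def proj(s,X):
    c=s["R"]@np.array(X)+s["t"]; return s["fx"]*c[0]/c[2]+s["cx"],s["fy"]*c[1]/c[2]+s["cy"]
E
python3 - <<'E'
from h import *
import pickle
o=get_obs(); print({k:np.round(v,3) for k,v in o.items()})
S={n:snapshot(n) for n in("top","scene")}
pickle.dump(S,open("s0.pkl","wb"))
for n in S: save(S[n],n+"0.png"); print(n,S[n]["fx"],np.round(-S[n]["R"].T@S[n]["t"],3))
E
```

```text
pics
{'time': np.float64(0.0), 'joint_positions': array([-1.256,  0.088,  1.372, -0.   ,  1.684, -0.103]), 'qvel': array([ 0.001, -0.002, -0.002, -0.   ,  0.   , -0.   ]), 'joint_torque': array([-1.0000e-03, -3.4019e+01, -3.0242e+01,  7.2000e-02,  3.3000e-02,
       -0.0000e+00]), 'tool_pos': array([ 0.223, -0.502,  0.204]), 'ee_rot': array([-3.139, -0.   ,  0.418]), 'wrist_force': array([-0.397, -0.099,  0.071]), 'wrist_torque': array([0.007, 0.039, 0.026]), 'finger_force': np.float64(0.0), 'width': np.float64(0.094)}
top 415.84272424818147 [0.064 0.049 1.488]
scene 477.93973934780024 [0.031 1.136 0.982]
```

View pics/top0.png

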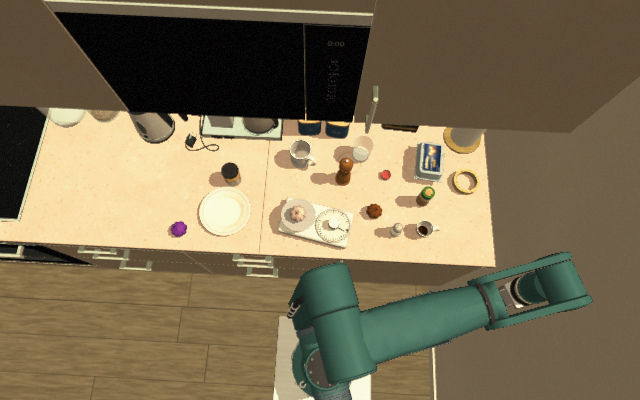

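View pics/scene0.png

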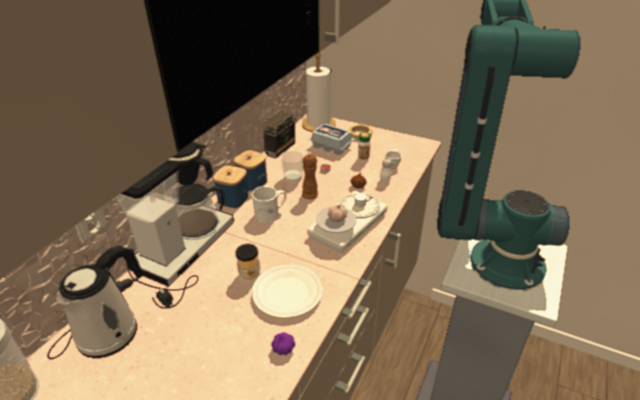

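The top view shows the garlic, pale and standing on the pan, at (297,213). Its look-alikes are the brown bulb at (374,211) and the purple one at (179,229). The small cup is at (425,229) with its handle to the right, and the bigger mug is at (301,153). The salt shaker is at (397,230), the spice jar at (427,196), the plate at (224,212) and the dial at (333,225). I'll confirm these in a crop and measure.

```bash
python3 - <<'E'
from h import *
import pickle
S=pickle.load(open("s0.pkl","rb")); s=S["top"]
save(s,"crop0.png",(270,175,450,260),4.4)
W=cloud(s)
def reg(n,box,zl,zh):
    u0,v0,u1,v1=box; w=W[v0:v1,u0:u1].reshape(-1,3); w=w[(w[:,2]>zl)&(w[:,2]<zh)]
    if len(w)<3: print(n,"none",len(w));return
    (c,r)=cv2.minEnclosingCircle(w[:,:2].astype(np.float32))
    print(n,len(w),"mean",w.mean(0).round(4),"circ",np.round(c,4),round(r,4),"zmax",w[:,2].max().round(3))
    return w
reg("garlic",(280,195,318,232),.08,.2)
reg("pan",(275,195,320,240),.066,.078)
b=reg("body",(270,190,365,255),.030,.044)
a=reg("scale all",(270,190,365,255),.030,.2)
print("rect",cv2.minAreaRect(a[:,:2].astype(np.float32)))
reg("knob",(318,205,352,245),.07,.1)
reg("dial",(312,203,356,248),.042,.048)
reg("plate",(190,180,257,245),.008,.04)
c=reg("cup",(411,215,445,245),.025,.07)
reg("cuprim",(411,215,445,245),.045,.06)
reg("salt",(388,218,408,242),.05,.12)
reg("spice",(415,180,438,210),.08,.13)
reg("pepper",(330,150,356,190),.1,.2)
reg("jam",(218,160,245,190),.07,.12)
reg("brown",(364,200,386,222),.02,.12)
E
```

```text
garlic 201 mean [0.4873 0.1124 0.1081] circ [0.4899 0.1133] 0.0292 zmax 0.129
pan 629 mean [0.4936 0.1123 0.0704] circ [0.4958 0.1127] 0.0623 zmax 0.078
body 1086 mean [0.4655 0.025  0.0393] circ [0.4807 0.0469] 0.1397 zmax 0.044
scale all 2531 mean [0.475  0.048  0.0561] circ [0.4807 0.0469] 0.1397 zmax 0.129
rect ((0.48116612434387207, 0.047714367508888245), (0.25485339760780334, 0.13738465309143066), 78.46211242675781)
knob 95 mean [ 0.4684 -0.014   0.0777] circ [ 0.4691 -0.0138] 0.0194 zmax 0.085
dial 587 mean [ 0.468  -0.0111  0.0446] circ [0.4758 0.001 ] 0.0916 zmax 0.048
plate 1473 mean [0.5148 0.3873 0.0155] circ [0.5124 0.3798] 0.1502 zmax 0.04
cup 159 mean [ 0.4787 -0.3538  0.0422] circ [ 0.4779 -0.3559] 0.0433 zmax 0.058
cuprim 78 mean [ 0.4771 -0.352   0.0491] circ [ 0.4773 -0.3529] 0.0403 zmax 0.058
salt 100 mean [ 0.4607 -0.2386  0.0768] circ [ 0.4647 -0.2407] 0.0183 zmax 0.093
spice 149 mean [ 0.5901 -0.3437  0.1016] circ [ 0.5925 -0.3449] 0.0237 zmax 0.113
pepper 183 mean [ 0.6617 -0.0464  0.1452] circ [ 0.668  -0.0463] 0.0254 zmax 0.173
jam 241 mean [0.6407 0.3701 0.0911] circ [0.6439 0.3705] 0.0323 zmax 0.101
brown 179 mean [ 0.5336 -0.1624  0.0371] circ [ 0.5362 -0.1644] 0.0288 zmax 0.061
```

View pics/crop0.png

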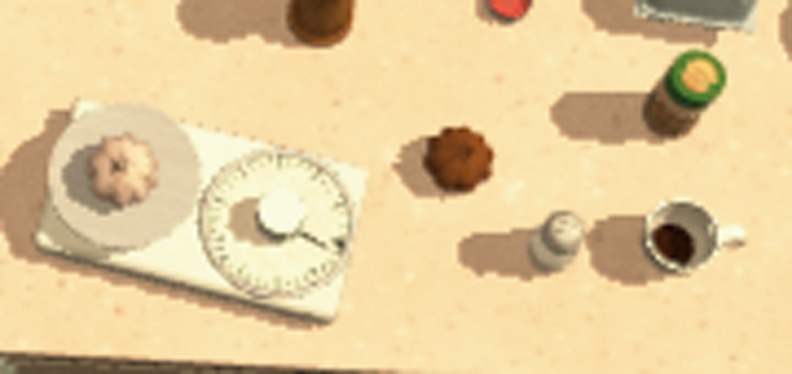

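The crop confirms it. The pale bulb on the pan is the garlic, at crop (122,170), and the brown bulb at (460,158) is a decoy. The cup is at (682,237) with its handle pointing right (-y). Next I refine the plate and cup positions and work out the shifts.

```bash
cat >> h.py <<'E'
def shift(p,q,yaw,yaw2=None):
    d=np.array(q)-np.array(p); c,s_=np.cos(yaw),np.sin(yaw)
    return np.round([c*d[0]+s_*d[1],s_*d[0]-c*d[1],-d[2],-((yaw2 if yaw2 is not None else yaw)-yaw)],4)
def fit(p):
    A=np.c_[2*p[:,:2],np.ones(len(p))]; x=np.linalg.lstsq(A,(p[:,:2]**2).sum(1),rcond=None)[0]
    return x[:2],np.sqrt(x[2]+x[0]**2+x[1]**2)
E
python3 - <<'E'
from h import *
import pickle
S=pickle.load(open("s0.pkl","rb")); s=S["top"]
W=cloud(s)
w=W[180:245,190:260].reshape(-1,3); m=(w[:,2]>.017)&(w[:,2]<.03)&(w[:,0]<.61); print("plate rim",w[m].shape,cv2.minEnclosingCircle(w[m][:,:2].astype(np.float32)))
w=W[215:245,411:445].reshape(-1,3); m=(w[:,2]>.046)&(w[:,2]<.06)&(w[:,1]>-.374); f=w[m]; print("cup",len(f),fit(f),f.min(0),f.max(0))
p0=[.223,-.503,.206];y=.418
g=[.489,.113,.206]; gd=[.489,.113,.079]
print(shift(p0,g,y),shift(g,gd,y))
E
```

```text
plate rim (505, 3) ((0.511416494846344, 0.3861178457736969), 0.09509439766407013)
cup 57 (array([ 0.47527987, -0.34318496]), np.float64(0.02913617204911919)) [ 0.44505742 -0.37379696  0.04606493] [ 0.50577577 -0.31281779  0.0581283 ]
[ 0.4932 -0.455  -0.     -0.    ] [ 0.     0.     0.127 -0.   ]
```

Emit:
carry_out(
  commands=[
    [0.1,-0.09,0,0,0,0],
    [0.13,-0.12,0,0,0,0],
    [0.17,-0.15,0,0,0,0],
    [0.2,-0.18,0,0,0,0],
    [0.2,-0.18,0,0,0,0],
  ],
  jaw=1,
)

```text
time: 0.6
tool_pos: [0.3254, -0.2725, 0.205]
ee_rot: [-3.141, -0.0, 0.417]
wrist_force: [0.2, -0.7, 0.3]
width: 0.094
finger_force: 0.0
```

Emit:
carry_out(
  commands=[
    [0.035,-0.032,0,0,0,0],
    [0.07,-0.064,0,0,0,0],
    [0.1,-0.094,0,0,0,0],
    [0.13,-0.121,0,0,0,0],
    [0.16,-0.15,0,0,0,0],
  ],
)

```text
time: 1.1
tool_pos: [0.4107, -0.0707, 0.2052]
ee_rot: [3.141, 0.0, 0.418]
wrist_force: [1.0, -0.6, 0.3]
width: 0.0939
finger_force: 0.0
```

Emit:
carry_out(
  commands=[
    [0.035,-0.032,0,0,0,0],
    [0.07,-0.064,0,0,0,0],
    [0.1,-0.094,0,0,0,0],
    [0.13,-0.121,0,0,0,0],
    [0.146,-0.136,0,0,0,0],
  ],
)

```text
time: 1.6
tool_pos: [0.489, 0.1139, 0.2046]
ee_rot: [-3.141, 0.001, 0.421]
wrist_force: [-1.2, -0.7, -0.2]
width: 0.0939
finger_force: 0.0
```

```bash
python3 - <<'E'
from h import *
s=snapshot("wrist"); save(s,"w1.png")
o=get_obs(); print(o["tool_pos"],o["ee_rot"])
W=cloud(s).reshape(-1,3)
m=(W[:,2]>.084)&(W[:,2]<.14)&(np.hypot(W[:,0]-.49,W[:,1]-.113)<.06); f=W[m]
print(len(f),cv2.minEnclosingCircle(f[:,:2].astype(np.float32)),f.max(0))
m=(W[:,2]>.066)&(W[:,2]<.076)&(np.hypot(W[:,0]-.4946,W[:,1]-.1123)<.08); f=W[m]
print("pan",len(f),cv2.minEnclosingCircle(f[:,:2].astype(np.float32)),np.median(f[:,2]))
E
```

```text
[0.48964593 0.11571901 0.20429707] [-3.13878636e+00 -9.48098958e-05  4.22497112e-01]
2501 ((0.4934367537498474, 0.112981416285038), 0.029622631147503853) [0.52286096 0.1424177  0.13063259]
pan 7700 ((0.49662595987319946, 0.1117740273475647), 0.06190282106399536) 0.07093936773035167
```

Emit:
carry_out(
  commands=[
    [0.002,0.003,0.03,0,0,0],
    [0.002,0.003,0.065,0,0,0],
    [0.002,0.003,0.095,0,0,0],
    [0.002,0.003,0.115,0,0,0],
    [0.002,0.003,0.125,0,0,0],
  ],
)

```text
time: 2.15
tool_pos: [0.4898, 0.1084, 0.0775]
ee_rot: [-3.14, 0.005, 0.417]
wrist_force: [-0.8, 0.3, 0.0]
width: 0.0943
finger_force: 0.0
```

Emit:
carry_out(
  commands=[
    [0,0,0,0,0,0],
    [0,0,0,0,0,0],
    [0,0,0,0,0,0],
    [0,0,0,0,0,0],
    [0,0,0,0,0,0],
  ],
  jaw=0.3,
)

```text
time: 2.65
tool_pos: [0.4925, 0.1093, 0.0815]
ee_rot: [3.141, -0.002, 0.418]
wrist_force: [0.1, 0.4, 0.8]
width: 0.0574
finger_force: 0.1
```

Emit:
carry_out(
  commands=[
    [0,0,-0.01,0,0,0],
    [0,0,-0.03,0,0,0],
    [0,0,-0.06,0,0,0],
    [0,0,-0.09,0,0,0],
    [0,0,-0.12,0,0,0],
  ],
)

```text
time: 3.15
tool_pos: [0.4918, 0.1091, 0.2025]
ee_rot: [3.141, -0.001, 0.418]
wrist_force: [0.7, -0.4, 0.5]
width: 0.0553
finger_force: 30.0
```

Emit:
carry_out(
  commands=[
    [0.015,-0.028,0,0,0,0],
    [0.032,-0.061,0,0,0,0],
    [0.05,-0.094,0,0,0,0],
    [0.065,-0.122,0,0,0,0],
    [0.08,-0.15,0,0,0,0],
  ],
)

```text
time: 3.65
tool_pos: [0.5042, 0.2802, 0.2014]
ee_rot: [3.141, -0.001, 0.418]
wrist_force: [-0.3, -0.7, 0.5]
width: 0.0552
finger_force: 30.0
```

Emit:
carry_out(
  commands=[
    [0.015,-0.028,0,0,0,0],
    [0.03,-0.055,0.02,0,0,0],
    [0.04,-0.076,0.05,0,0,0],
    [0.047,-0.09,0.085,0,0,0],
    [0.05,-0.095,0.12,0,0,0],
  ],
)

```text
time: 4.15
tool_pos: [0.5114, 0.3879, 0.0802]
ee_rot: [-3.141, -0.002, 0.42]
wrist_force: [0.5, -1.2, -0.2]
width: 0.0549
finger_force: 30.0
```

Emit:
carry_out(
  commands=[
    [0,0,0.02,0,0,0],
    [0,0,0.035,0,0,0],
    [0,0,0.046,0,0,0],
    [0,0,0.054,0,0,0],
    [0,0,0.058,0,0,0],
  ],
)

```text
time: 4.65
tool_pos: [0.5117, 0.3857, 0.0227]
ee_rot: [3.142, -0.001, 0.417]
wrist_force: [0.1, 0.7, -0.2]
width: 0.0554
finger_force: 30.0
```

Emit:
carry_out(
  commands=[
    [0,0,0,0,0,0],
    [0,0,0,0,0,0],
    [0,0,0,0,0,0],
    [0,0,0,0,0,0],
    [0,0,0,0,0,0],
  ],
  jaw=0.8,
)

```text
time: 5.15
tool_pos: [0.5115, 0.3859, 0.0229]
ee_rot: [-3.142, -0.001, 0.418]
wrist_force: [-0.4, 1.1, 0.4]
width: 0.0751
finger_force: 0.0
```

Emit:
carry_out(
  commands=[
    [0,0,-0.02,0,0,0],
    [0,0,-0.06,0,0,0],
    [0,0,-0.1,0,0,0],
    [0,0,-0.15,0,0,0],
    [0,0,-0.18,0,0,0],
  ],
)

```text
time: 5.65
tool_pos: [0.5122, 0.3864, 0.2076]
ee_rot: [-3.141, -0.006, 0.418]
wrist_force: [0.7, 1.4, 0.0]
width: 0.0749
finger_force: 0.0
```

```bash
python3 - <<'E'
from h import *
s=snapshot("wrist"); save(s,"w2.png"); W=cloud(s).reshape(-1,3)
m=(W[:,2]>.035)&(W[:,2]<.1)&(np.hypot(W[:,0]-.511,W[:,1]-.386)<.08); f=W[m]
print(len(f),cv2.minEnclosingCircle(f[:,:2].astype(np.float32)),f.max(0))
o=get_obs();p=o["tool_pos"];print(p,o["ee_rot"])
print(shift(p,[.476,-.343,.205],.418,.96))
E
```

```text
1685 ((0.5136984586715698, 0.3854407072067261), 0.029875919222831726) [0.54313571 0.41497442 0.06972363]
[0.51392294 0.38750037 0.21301146] [-3.1395729  -0.01500084  0.4178533 ]
[-0.3312  0.6522  0.008  -0.542 ]
```

The garlic sits upright in the plate, with its top at 68 mm and within 3 mm of the plate's centre. On to the cup.

Emit:
carry_out(
  commands=[
    [-0.015,0.03,0,0,0,0],
    [-0.034,0.067,0,0,0,0],
    [-0.054,0.106,0,0,0,0],
    [-0.074,0.146,0,0,0,0],
    [-0.094,0.186,0.004,0,0,0],
  ],
  jaw=1,
)

```text
time: 6.2
tool_pos: [0.5006, 0.1762, 0.1986]
ee_rot: [3.141, -0.001, 0.418]
wrist_force: [0.1, -0.4, -0.4]
width: 0.094
finger_force: 0.0
```

Emit:
carry_out(
  commands=[
    [-0.02,0.04,0,0,0,0],
    [-0.04,0.08,0,0,0,0],
    [-0.06,0.119,0,0,0,0],
    [-0.08,0.158,0,0,0,0],
    [-0.1,0.197,0.004,0,0,0],
  ],
)

```text
time: 6.7
tool_pos: [0.4892, -0.0447, 0.1948]
ee_rot: [3.141, -0.001, 0.418]
wrist_force: [0.3, 0.4, 0.3]
width: 0.094
finger_force: 0.0
```

Emit:
carry_out(
  commands=[
    [-0.018,0.036,0,0,0,-0.1],
    [-0.036,0.07,0,0,0,-0.22],
    [-0.054,0.105,0,0,0,-0.34],
    [-0.072,0.14,0,0,0,-0.46],
    [-0.08,0.16,0,0,0,-0.542],
  ],
)

```text
time: 7.2
tool_pos: [0.4803, -0.2244, 0.1939]
ee_rot: [-3.141, 0.001, 0.961]
wrist_force: [-0.2, 0.1, -0.1]
width: 0.094
finger_force: 0.0
```

```bash
python3 - <<'E'
from h import *
o=get_obs();p=o["tool_pos"];y=o["ee_rot"][2];print(p,o["ee_rot"])
print(shift(p,[.476,-.343,.205],y,.96))
E
```

```text
[ 0.48032897 -0.22438657  0.1939418 ] [-3.14147811e+00  9.10524857e-04  9.61040165e-01]
[-0.0997  0.0644 -0.0111  0.001 ]
```

Emit:
carry_out(
  commands=[
    [-0.025,0.015,-0.002,0,0,0],
    [-0.05,0.031,-0.005,0,0,0],
    [-0.075,0.048,-0.008,0,0,0],
    [-0.092,0.06,-0.01,0,0,0],
    [-0.1,0.064,-0.011,0,0,0],
  ],
)

```text
time: 7.7
tool_pos: [0.4758, -0.342, 0.2048]
ee_rot: [-3.141, 0.0, 0.958]
wrist_force: [-0.8, 1.1, 0.4]
width: 0.0939
finger_force: 0.0
```

```bash
python3 - <<'E'
from h import *
s=snapshot("wrist"); save(s,"w3.png",None,1)
o=get_obs();p=o["tool_pos"];print(p,o["ee_rot"])
W=cloud(s).reshape(-1,3)
m=(W[:,2]>.049)&(W[:,2]<.058)&(np.hypot(W[:,0]-.476,W[:,1]+.343)<.045); f=W[m]
c,r=cv2.minEnclosingCircle(f[:,:2].astype(np.float32)); print(len(f),c,r,f.min(0),f.max(0))
m=(W[:,2]>.025)&(W[:,2]<.058)&(np.hypot(W[:,0]-c[0],W[:,1]-c[1])<.07)&(np.hypot(W[:,0]-c[0],W[:,1]-c[1])>.035); h=W[m]
print("handle",len(h),h.mean(0),h.min(0),h.max(0)); print(shift(p,[*c,.03],.96))
E
```

```text
[ 0.47557847 -0.34240399  0.20490082] [-3.14126556e+00  8.75666220e-04  9.57453705e-01]
521 (0.4782751798629761, -0.3504149317741394) 0.036988046020269394 [ 0.44570584 -0.38678334  0.04903088] [ 0.506904   -0.31347817  0.0533438 ]
handle 190 [ 0.48008037 -0.36395064  0.04662669] [ 0.45099061 -0.40015764  0.02513392] [ 0.49650028 -0.31347817  0.05317509]
[-0.005   0.0068  0.1749 -0.    ]
```

View pics/w3.png

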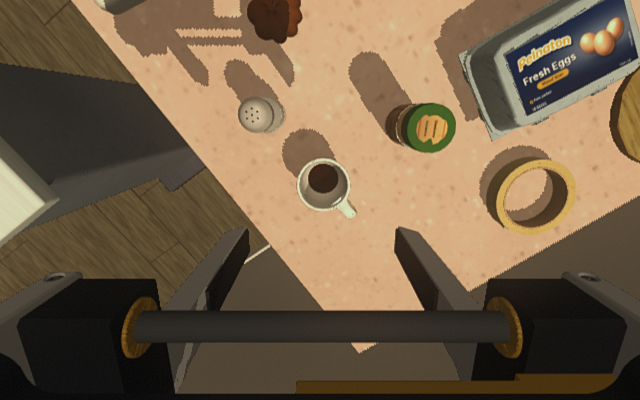

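The cup is at (323,185) with its handle at lower right (350,212), well off the line the fingers close along. The salt shaker at (260,115) and the spice jar at (430,128) are both clear.

Emit:
carry_out(
  commands=[
    [-0.001,0.002,0.035,0,0,0],
    [-0.001,0.002,0.075,0,0,0],
    [-0.001,0.002,0.105,0,0,0],
    [-0.001,0.002,0.125,0,0,0],
    [-0.001,0.002,0.135,0,0,0],
  ],
)

```text
time: 8.25
tool_pos: [0.4761, -0.34, 0.0676]
ee_rot: [-3.137, -0.001, 0.961]
wrist_force: [-0.7, 0.2, 0.2]
width: 0.0939
finger_force: 0.0
```

Emit:
carry_out(
  commands=[
    [0,0,0.015,0,0,0],
    [0,0,0.03,0,0,0],
    [0,0,0.042,0,0,0],
    [0,0,0.05,0,0,0],
    [0,0,0.053,0,0,0],
  ],
)

```text
time: 8.75
tool_pos: [0.4769, -0.342, 0.0164]
ee_rot: [-3.14, -0.0, 0.96]
wrist_force: [0.8, 0.3, 0.3]
width: 0.094
finger_force: 0.0
```

Emit:
carry_out(
  commands=[
    [0,0,0,0,0,0],
    [0,0,0,0,0,0],
    [0,0,0,0,0,0],
    [0,0,0,0,0,0],
    [0,0,0,0,0,0],
  ],
  jaw=0.3,
)

```text
time: 9.25
tool_pos: [0.4774, -0.3424, 0.018]
ee_rot: [3.141, 0.0, 0.96]
wrist_force: [-0.6, 0.2, 1.6]
width: 0.059
finger_force: 30.0
```

Emit:
carry_out(
  commands=[
    [0,0,0,0,0,0],
    [0,0,-0.005,0,0,0],
    [0,0,-0.01,0,0,0],
    [0,0,-0.02,0,0,0],
    [0,0,-0.03,0,0,0],
  ],
)

```text
time: 9.75
tool_pos: [0.4772, -0.3422, 0.0481]
ee_rot: [-3.141, -0.0, 0.96]
wrist_force: [0.2, 0.5, -1.5]
width: 0.0591
finger_force: 30.0
```

```bash
python3 - <<'E'
from h import *
s=snapshot("wrist"); save(s,"w4.png")
o=get_obs();p=o["tool_pos"];print(p,o["ee_rot"],o["wrist_force"],o["width"])
W=cloud(s).reshape(-1,3)
m=(np.hypot(W[:,0]-.476,W[:,1]+.343)<.045)&(W[:,2]>.06)&(W[:,2]<.1); f=W[m]
print(len(f),np.percentile(f[:,2],[1,50,90,99]))
m=m&(W[:,2]<.086)&(W[:,2]>.078);f=W[m];A=np.c_[f[:,:2]-[.476,-.343],np.ones(len(f))]
print("tilt fit",len(f),np.linalg.lstsq(A,f[:,2],rcond=None)[0])
E
```

```text
[ 0.47841508 -0.3432144   0.05064606] [3.13753563e+00 4.45854276e-04 9.59831397e-01] [ 0.68818568 -0.35316529 -0.78889827] 0.05919029857804201
7323 [0.06049107 0.07846296 0.0905595  0.09909387]
tilt fit 2801 [0.00402997 0.01939483 0.08073744]
```

View pics/w4.png

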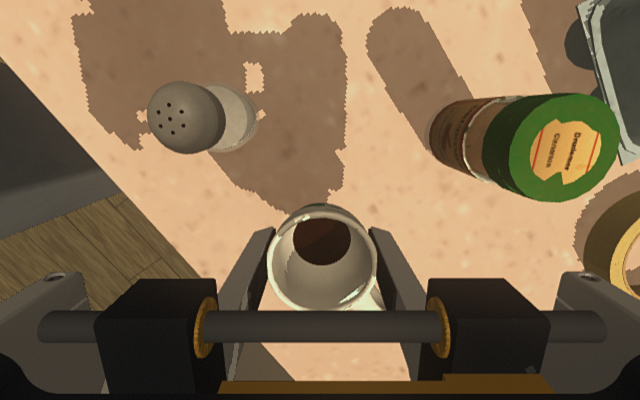

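The cup is held level at image centre (320,260) and lifted clear. Carrying it to the pan.

Emit:
carry_out(
  commands=[
    [0,0,-0.02,0,0,0],
    [0,0,-0.05,0,0,0],
    [0,0,-0.085,0,0,0],
    [0,0,-0.115,0,0,0],
    [0,0,-0.135,0,0,0],
  ],
)

```text
time: 10.3
tool_pos: [0.4781, -0.3429, 0.1863]
ee_rot: [3.137, 0.001, 0.96]
wrist_force: [0.9, 0.3, -1.0]
width: 0.059
finger_force: 30.0
```

Emit:
carry_out(
  commands=[
    [0.01,-0.006,0,0,0,0],
    [0.03,-0.019,0,0,0,0],
    [0.06,-0.038,0,0,0,0],
    [0.09,-0.057,0,0,0,0],
    [0.12,-0.077,0,0,0,0],
  ],
)

```text
time: 10.8
tool_pos: [0.4822, -0.1974, 0.1807]
ee_rot: [-3.139, -0.0, 0.96]
wrist_force: [0.7, -0.1, -1.7]
width: 0.0588
finger_force: 30.0
```

Emit:
carry_out(
  commands=[
    [0.03,-0.019,0,0,0,0],
    [0.06,-0.038,0,0,0,0],
    [0.09,-0.057,0,0,0,0],
    [0.12,-0.077,0,0,0,0],
    [0.15,-0.096,0,0,0,0],
  ],
)

```text
time: 11.3
tool_pos: [0.4891, -0.0195, 0.1809]
ee_rot: [-3.139, 0.001, 0.96]
wrist_force: [0.5, -0.3, -1.9]
width: 0.0588
finger_force: 30.0
```

Emit:
carry_out(
  commands=[
    [0.03,-0.019,0,0,0,0],
    [0.06,-0.038,0,0,0,0],
    [0.085,-0.054,0,0,0,0],
    [0.105,-0.067,0,0,0,0],
    [0.118,-0.075,0,0,0,0],
  ],
)

```text
time: 11.8
tool_pos: [0.4953, 0.12, 0.1809]
ee_rot: [-3.139, 0.001, 0.962]
wrist_force: [1.5, -0.1, -1.7]
width: 0.0589
finger_force: 30.0
```

```bash
python3 - <<'E'
from h import *
o=get_obs();p=o["tool_pos"];y=o["ee_rot"][2];print(p,o["ee_rot"],o["wrist_force"],o["width"])
print(shift(p,[.4975,.120,.096],y,.96))
s=snapshot("top"); W=cloud(s).reshape(-1,3)
m=(W[:,2]>.066)&(W[:,2]<.079)&(np.hypot(W[:,0]-.4946,W[:,1]-.1123)<.08); f=W[m]
print("pan",len(f),np.median(f[:,2]))
E
```

```text
[0.49531404 0.12001764 0.18091803] [-3.13935960e+00  1.30037862e-03  9.62143794e-01] [ 1.52663215 -0.14051583 -1.65604377] 0.058851047672219714
[0.0012 0.0018 0.0849 0.0021]
pan 60 0.07119226476995665
```

Emit:
carry_out(
  commands=[
    [0.001,0.002,0.02,0,0,0],
    [0.001,0.002,0.045,0,0,0],
    [0.001,0.002,0.065,0,0,0],
    [0.001,0.002,0.076,0,0,0],
    [0.001,0.002,0.081,0,0,0],
  ],
)

```text
time: 12.35
tool_pos: [0.4979, 0.1168, 0.0997]
ee_rot: [-3.14, 0.002, 0.959]
wrist_force: [-0.2, 0.1, -1.5]
width: 0.0595
finger_force: 30.0
```

Emit:
carry_out(
  commands=[
    [0,0,0.001,0,0,0],
    [0,0,0.003,0,0,0],
    [0,0,0.005,0,0,0],
    [0,0,0.007,0,0,0],
    [0,0,0.009,0,0,0],
  ],
)

```text
time: 12.85
tool_pos: [0.4993, 0.1175, 0.0928]
ee_rot: [3.141, -0.001, 0.96]
wrist_force: [0.4, 0.5, -0.9]
width: 0.0593
finger_force: 30.0
```

Emit:
carry_out(
  commands=[
    [0,0,0.0005,0,0,0],
    [0,0,0.0015,0,0,0],
    [0,0,0.0025,0,0,0],
    [0,0,0.003,0,0,0],
    [0,0,0.003,0,0,0],
  ],
)

```text
time: 13.35
tool_pos: [0.499, 0.1175, 0.0894]
ee_rot: [3.142, 0.0, 0.96]
wrist_force: [-0.5, 0.5, -2.1]
width: 0.0592
finger_force: 30.0
```

Emit:
carry_out(
  commands=[
    [0,0,0.001,0,0,0],
    [0,0,0.002,0,0,0],
    [0,0,0.003,0,0,0],
    [0,0,0.003,0,0,0],
    [0,0,0.003,0,0,0],
  ],
)

```text
time: 13.85
tool_pos: [0.4991, 0.1175, 0.0866]
ee_rot: [3.141, -0.0, 0.96]
wrist_force: [-0.3, -0.1, -0.6]
width: 0.0593
finger_force: 30.0
```

Emit:
carry_out(
  commands=[
    [0,0,0.0005,0,0,0],
    [0,0,0.001,0,0,0],
    [0,0,0.0015,0,0,0],
    [0,0,0.0015,0,0,0],
    [0,0,0.0015,0,0,0],
  ],
)

```text
time: 14.35
tool_pos: [0.4991, 0.1175, 0.0851]
ee_rot: [3.141, -0.0, 0.96]
wrist_force: [0.6, 0.5, -0.2]
width: 0.0591
finger_force: 30.0
```

Emit:
carry_out(
  commands=[
    [0,0,0,0,0,0],
    [0,0,0,0,0,0],
    [0,0,0,0,0,0],
    [0,0,0,0,0,0],
    [0,0,0,0,0,0],
  ],
  jaw=0.9,
)

```text
time: 14.85
tool_pos: [0.499, 0.1175, 0.085]
ee_rot: [3.141, 0.0, 0.96]
wrist_force: [-0.8, -0.0, 0.2]
width: 0.0845
finger_force: 0.0
```

Emit:
carry_out(
  commands=[
    [0,0,-0.01,0,0,0],
    [0,0,-0.03,0,0,0],
    [0,0,-0.06,0,0,0],
    [0,0,-0.09,0,0,0],
    [0,0,-0.12,0,0,0],
  ],
)

```text
time: 15.35
tool_pos: [0.4989, 0.1175, 0.207]
ee_rot: [3.141, -0.001, 0.96]
wrist_force: [0.4, -0.0, 0.4]
width: 0.0847
finger_force: 0.0
```

Emit:
carry_out(
  commands=[
    [-0.015,0.01,0,0,0,0],
    [-0.04,0.026,0,0,0,0],
    [-0.07,0.044,0,0,0,0],
    [-0.1,0.061,0,0,0,0],
    [-0.125,0.076,0,0,0,0],
  ],
)

```text
time: 15.85
tool_pos: [0.4893, -0.03, 0.206]
ee_rot: [3.14, -0.0, 0.959]
wrist_force: [0.6, 0.1, -0.3]
width: 0.0849
finger_force: 0.0
```

```bash
python3 - <<'E'
from h import *
import pickle
s=snapshot("wrist"); save(s,"w5.png"); pickle.dump(s,open("w5.pkl","wb"))
o=get_obs();p=o["tool_pos"];print(p,o["ee_rot"])
W=cloud(s).reshape(-1,3)
m=(W[:,2]>.112)&(W[:,2]<.13)&(np.hypot(W[:,0]-.4965,W[:,1]-.118)<.045); f=W[m]
print("rim",len(f),f.min(0),f.max(0),np.median(f[:,2]))
m=(W[:,2]>.074)&(W[:,2]<.09)&(np.hypot(W[:,0]-.4682,W[:,1]+.015)<.03); f=W[m]
print("knob",len(f),cv2.minEnclosingCircle(f[:,:2].astype(np.float32)),np.median(f[:,2]))
E
```

```text
[ 0.48916138 -0.03384966  0.20591576] [3.1383895  0.00319905 0.9554701 ]
rim 1775 [0.46752728 0.0735294  0.11200156] [0.52908709 0.14652967 0.12072905] 0.11756697760188803
knob 1015 ((0.4706384241580963, -0.01549933385103941), 0.019977992400527) 0.07880815314070093
```

View pics/w5.png

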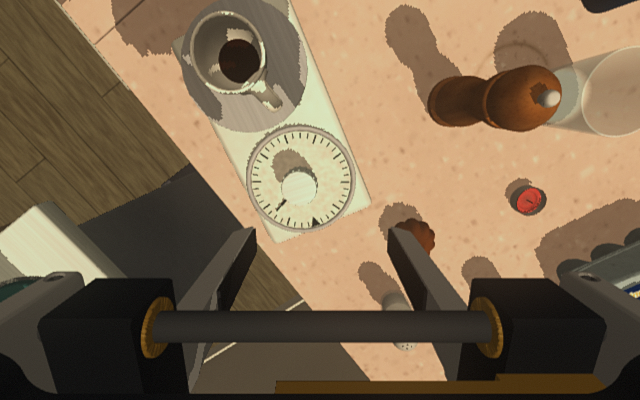

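The cup stands upright on the pan at (232,55). The dial is centred near (300,182), with the zero wedge at about (315,222) and the needle towards (278,206). Measuring both angles.

```bash
cat >> h.py <<'E'
def dial(s,c=(.4693,-.0150),th=-.205,zn=.047):
    # darkness polar unwrap; angle clockwise from scale -y
    g=s["img"].astype(np.float32).mean(2)
    a=np.linspace(-np.pi,np.pi,721)[:-1]
    def dark(r,z):
        # clockwise seen from above from -y: a=pi/2 -> -x
        ex=np.array([np.cos(th),np.sin(th)]); ey=np.array([-np.sin(th),np.cos(th)])
        P=np.array(c)-r*(np.sin(a)[:,None]*ex+np.cos(a)[:,None]*ey)
        uv=np.array([proj(s,[x,y,z]) for x,y in P],np.float32)
        return cv2.remap(g,uv[:,:1],uv[:,1:],cv2.INTER_LINEAR)[:,0]
    N=np.mean([dark(r,zn) for r in np.arange(.026,.040,.002)],0)
    Z=np.mean([dark(r,.045) for r in np.arange(.047,.054,.001)],0)
    return a,N,Z,dark
def peak(a,v,w=.12):
    i=np.argmin(v); m=np.abs((a-a[i]+np.pi)%(2*np.pi)-np.pi)<w; wt=np.clip(np.median(v)-v[m]-15,0,None)
    return a[i]+((a[m]-a[i]+np.pi)%(2*np.pi)-np.pi)@wt/wt.sum(),v[i]
E
python3 - <<'E'
from h import *
import pickle
s=pickle.load(open("w5.pkl","rb"))
a,N,Z,d=dial(s)
k=np.ones(13)/13; sm=lambda v:np.convolve(np.r_[v[-6:],v,v[:6]],k,"valid")
print("needle",peak(a,N),"zero",peak(a,sm(Z)))
for n,v in(("N",N),("Z",sm(Z))):
    o=np.argsort(v)[:25]; print(n,np.round(np.sort(a[o]),2))
print("centre px",proj(s,[.4693,-.015,.045]),proj(s,[.4693,-.015,.079]))
# ring centre from rim: bright edge? enlarge for check
save(s,"dial.png",(235,110,370,250),4.2)
# handle
E
```

```text
needle (np.float64(1.0992678755144025), np.float32(67.12578)) zero (np.float64(0.06168779467812796), np.float64(79.12019260113057))
N [1.06 1.06 1.07 1.08 1.09 1.1  1.11 1.12 1.13 1.13 2.85 2.86 2.87 2.88
 2.89 2.9  2.91 2.91 2.92 2.93 2.94 2.95 2.96 2.97 2.98]
Z [-0.01  0.    0.01  0.02  0.03  0.03  0.04  0.05  0.06  0.07  0.08  0.09
  0.1   0.1   0.11  0.12  0.13  0.68  0.69  0.7   0.71  0.72  0.72  2.64
  2.64]
centre px (np.float64(299.08797822597603), np.float64(182.0036712980478)) (np.float64(296.8218310608116), np.float64(189.23506774134705))
```

View pics/dial.png

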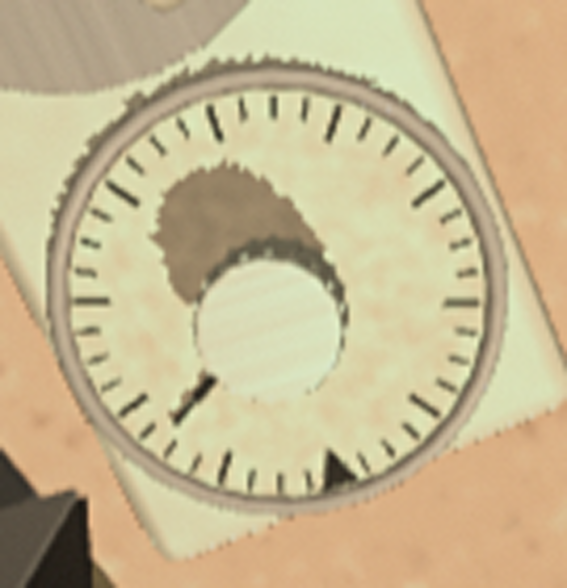

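```bash
python3 - <<'E'
from h import *
import pickle
s=pickle.load(open("w5.pkl","rb"))
print("ring",ray(s,301.2,178.6,.046),"knobtop",ray(s,299.3,188.3,.079))
W=cloud(s).reshape(-1,3)
m=(W[:,2]>.076)&(W[:,2]<.082)&(np.hypot(W[:,0]-.47,W[:,1]+.015)<.03); f=W[m]; print(f.min(0),f.max(0),f.mean(0))
c=(.4705,-.0160)
for zn in(.0465,.05):
    a,N,Z,d=dial(s,c,zn=zn); k=np.ones(13)/13
    print([ (round(r,3),round(float(a[200:620][np.argmin(d(r,zn)[200:620])]),3)) for r in np.arange(.026,.046,.003)])
    print([ (round(r,3),round(float(a[300:420][np.argmin(np.convolve(d(r,.045),k,"same")[300:420])]),3)) for r in np.arange(.046,.055,.002)])
o=get_obs();p=o["tool_pos"];y=o["ee_rot"][2];print(p,o["ee_rot"]);print(shift(p,[.4703,-.0152,.056],y,.96))
E
```

```text
ring [ 0.47385789 -0.01301104  0.046     ] knobtop [ 0.47202779 -0.01567859  0.079     ]
[ 0.4510554  -0.03498718  0.07601095] [0.48949463 0.00371935 0.08130482] [ 0.47127368 -0.01517367  0.07879989]
[(np.float64(0.026), 2.138), (np.float64(0.029), 1.143), (np.float64(0.032), 1.117), (np.float64(0.035), 1.134), (np.float64(0.038), 1.126), (np.float64(0.041), 1.126), (np.float64(0.044), 1.117)]
[(np.float64(0.046), 0.087), (np.float64(0.048), 0.087), (np.float64(0.05), 0.087), (np.float64(0.052), 0.087), (np.float64(0.054), 0.087)]
[(np.float64(0.026), 2.19), (np.float64(0.029), 1.143), (np.float64(0.032), 1.143), (np.float64(0.035), 1.134), (np.float64(0.038), 1.134), (np.float64(0.041), 1.143), (np.float64(0.044), 0.07)]
[(np.float64(0.046), 0.087), (np.float64(0.048), 0.087), (np.float64(0.05), 0.087), (np.float64(0.052), 0.087), (np.float64(0.054), 0.087)]
[ 0.48916138 -0.03384966  0.20591576] [3.1383895  0.00319905 0.9554701 ]
[ 0.0043 -0.0262  0.1499 -0.0045]
```

Emit:
carry_out(
  commands=[
    [0,-0.006,0.02,0,0,0],
    [0,-0.014,0.04,0,0,0],
    [0,-0.02,0.06,0,0,0],
    [0,-0.023,0.08,0,0,0],
    [0,-0.023,0.08,0,0,0],
  ],
)

```text
time: 16.4
tool_pos: [0.4685, -0.0147, 0.1227]
ee_rot: [-3.137, 0.002, 0.96]
wrist_force: [-0.1, 0.2, 0.4]
width: 0.0847
finger_force: 0.0
```

Emit:
carry_out(
  commands=[
    [0,0,0,0,0,0],
    [0,0,0,0,0,0],
    [0,0,0,0,0,0],
    [0,0,0,0,0,0],
    [0,0,0,0,0,0],
  ],
)

```text
time: 16.9
tool_pos: [0.471, -0.0154, 0.1255]
ee_rot: [3.141, -0.0, 0.96]
wrist_force: [0.2, 0.5, -0.5]
width: 0.0848
finger_force: 0.0
```

Emit:
carry_out(
  commands=[
    [0,0,0.02,0,0,0],
    [0,0,0.04,0,0,0],
    [0,0,0.055,0,0,0],
    [0,0,0.065,0,0,0],
    [0,0,0.069,0,0,0],
  ],
)

```text
time: 17.4
tool_pos: [0.4701, -0.0152, 0.055]
ee_rot: [-3.14, 0.001, 0.96]
wrist_force: [-0.3, -0.4, -0.1]
width: 0.0842
finger_force: 0.0
```

Emit:
carry_out(
  commands=[
    [0,0,0,0,0,0],
    [0,0,0,0,0,0],
    [0,0,0,0,0,0],
    [0,0,0,0,0,0],
    [0,0,0,0,0,0],
  ],
  jaw=0.2,
)

```text
time: 17.9
tool_pos: [0.471, -0.0154, 0.0565]
ee_rot: [3.141, -0.0, 0.96]
wrist_force: [-0.1, 0.9, -0.7]
width: 0.048
finger_force: 0.0
```

Emit:
carry_out(
  commands=[
    [0,0,0,0,0,0],
    [0,0,0,0,0,0.1],
    [0,0,0,0,0,0.22],
    [0,0,0,0,0,0.34],
    [0,0,0,0,0,0.46],
  ],
)

```text
time: 18.4
tool_pos: [0.47, -0.0149, 0.0561]
ee_rot: [-3.14, 0.001, 0.495]
wrist_force: [-1.7, 0.7, 2.4]
width: 0.0378
finger_force: 30.0
```

Emit:
carry_out(
  commands=[
    [0,0,0,0,0,0.12],
    [0,0,0,0,0,0.24],
    [0,0,0,0,0,0.36],
    [0,0,0,0,0,0.48],
    [0,0,0,0,0,0.58],
  ],
)

```text
time: 18.9
tool_pos: [0.4698, -0.0144, 0.0561]
ee_rot: [-3.14, 0.002, -0.084]
wrist_force: [-2.7, 2.1, 2.9]
width: 0.0377
finger_force: 30.0
```

Emit:
carry_out(
  commands=[
    [0,0,0,0,0,0],
    [0,0,0,0,0,0],
    [0,0,0,0,0,0],
    [0,0,0,0,0,0],
    [0,0,0,0,0,0],
  ],
)

```text
time: 19.4
tool_pos: [0.4699, -0.0144, 0.0561]
ee_rot: [-3.14, 0.002, -0.078]
wrist_force: [-3.6, 4.0, 4.3]
width: 0.0376
finger_force: 30.0
```

Emit:
carry_out(
  commands=[
    [0,0,0,0,0,0],
    [0,0,0,0,0,0],
    [0,0,0,0,0,0],
    [0,0,0,0,0,0],
    [0,0,0,0,0,0],
  ],
  jaw=0.8,
)

```text
time: 19.9
tool_pos: [0.4708, -0.0155, 0.0559]
ee_rot: [3.141, -0.0, -0.08]
wrist_force: [-0.1, 0.6, 0.7]
width: 0.0733
finger_force: 0.0
```

Emit:
carry_out(
  commands=[
    [0,0,-0.02,0,0,0],
    [0,0,-0.05,0,0,0],
    [0,0,-0.085,0,0,0],
    [0,0,-0.12,0,0,0],
    [0,0,-0.15,0,0,0],
  ],
)

```text
time: 20.4
tool_pos: [0.471, -0.0155, 0.208]
ee_rot: [3.141, -0.002, -0.08]
wrist_force: [0.9, -0.4, -0.7]
width: 0.0751
finger_force: 0.0
```

```bash
python3 - <<'E'
from h import *
import pickle
o=get_obs();print(o["tool_pos"],o["ee_rot"])
s=snapshot("wrist"); pickle.dump(s,open("w6.pkl","wb"))
u,v=map(int,proj(s,[.4705,-.016,.05])); print(u,v)
save(s,"dial6.png",(max(u-75,0),max(v-75,0),u+75,v+75),4)
c=(.4708,-.0155); k=np.ones(13)/13
a,N,Z,d=dial(s,c)
print([ (round(r,3),round(float(a[260:700][np.argmin(d(r,.0465)[260:700])]),3)) for r in np.arange(.026,.045,.003)])
print([ (round(r,3),round(float(a[np.argmin(np.convolve(d(r,.045),k,"same"))]),3)) for r in np.arange(.046,.055,.002)])
E
```

```text
[ 0.47095306 -0.01545223  0.20799456] [ 3.14122602e+00 -1.82958185e-03 -8.01849667e-02]
321 184
[(np.float64(0.026), 2.182), (np.float64(0.029), 1.108), (np.float64(0.032), 1.117), (np.float64(0.035), 1.126), (np.float64(0.038), 1.117), (np.float64(0.041), 1.117), (np.float64(0.044), 1.108)]
[(np.float64(0.046), -3.142), (np.float64(0.048), 1.117), (np.float64(0.05), 1.117), (np.float64(0.052), 1.117), (np.float64(0.054), 1.117)]
```

View pics/dial6.png

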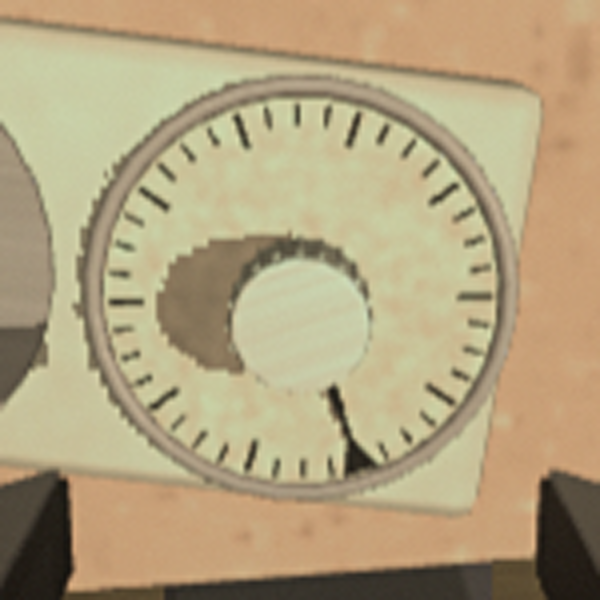

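The needle at (335,390)–(350,450) runs straight into the point of the zero wedge at (358,455). Both measure 1.12 rad and the arm is clear, so I'm handing in.

```bash
python3 -c "
from bench import *
print(close_job())"
```

```text
the job is handed in; nothing more can be done
None
```

The job is handed in, though the hand-in gave no verdict: the garlic is on the plate, the cup stands upright on the pan, and the zero mark and needle both read about 1.12 rad.

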